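Swing the label press shut and clamp it

ROBOT

A 6-joint arm with a two-finger parallel gripper is mounted at the origin on the work surface. World frame = base frame: x ahead of the robot, y to its left, z up, the work surface at z = 0. Lengths are in m, angles in rad, forces in N, time in s.
With the tool pointing down it reaches from about 0.35 to 0.85 m from the base axis. Payload 8.1 kg.
Tool frame: the origin (TCP) lies at the very end of the fingers, on their centre line; the grasp point (between the pads) lies 19 mm behind it (manip.grip_point_offset is the z of the grasp point in the tool frame, in m); z points along the fingers, y is the line along which they close (so a half turn about z gives the same grasp; the last joint's range is limited). The gripper opens to 85 mm and grips with 20 to 120 N. Pads are 22 mm wide; open, the fingers measure 114 mm over their backs; the gripper's body (76 mm by 85 mm) begins 54 mm behind the grasp point. The pads swing forward as they close: fully open they stand 13 mm farther back than shut.
Start: joints at [1.089, 0.13, 1.488, -0, 1.523, -0.085], TCP at [0.232, 0.553, 0.231] pointing down, gripper open.
Joint ranges: [-2.96, 2.96], [-0.89, 2.26], [0.02, 2.5], [-1.34, 4.48], [0, 2.73], [-2.66, 2.66]. Speed limits (rad/s): [2.39, 2.39, 2.79, 3.14, 3.14, 3.14].

INTERFACE

Orientations are given as a 3x3 rotation matrix whose columns are the frame's x, y, z axes.
In Python, from plant import manip, eyes, job_done gives the robot as it stands.
- The arm moves only by the shell command python3 -m creep 'ROWS' [FORCE]. ROWS is JSON, a list of rows, each a list of 7 numbers: the shift along the tool's x, y, z in units of 30 mm (1.0 is 30 mm), then the turn, a rotation vector about the tool's x, y, z in units of 5 degrees (1.0 is 5 degrees), then the closure, from -1 (fully open) to 1 (shut). In form: [[x, y, z, wx, wy, wz, hand], ...]. A call has 1 to 8 rows; each row shifts and turns the commanded pose from where the row before left it, along the tool's axes as they then stand; what a row does not reach is not made up. A row lasts 1/12 s, in which the tool goes at most 41.7 mm and 7.16 degrees, less where a joint would pass 70% of its speed; a pose out of reach is approached as far as the arm can. A call is refused whole if a number of a shift passes 1 or a number of a turn 1, either way. A call with a gripper value outside its range is refused whole. The fingers move at their own pace and stop on an object; FORCE is the grip in N (left out, the last holds). Time passes only in rows, so rows that do not move let the fingers close. It gives the time, the measured TCP pose, the force, the opening and the grip force at its end, in the units of the state.
- manip.get_obs(): the state, without advancing time (a new reading comes with each control period).
- eyes.get_image(name): name is "scene" or "top"; returns the picture (420x560x3 uint8, red, green, blue); there is no depth.
- eyes.camera_params(name): a dict with "camera_matrix" (3x3 intrinsics, pixels), "rvec" (rotation vector, rad) and "tvec" (3), from world to camera coordinates, as OpenCV has them. Camera axes: x right, y down, z forward; pixel columns grow to the right and rows downward; lengths in m; the calibration is good to about 2 mm. A picture is of the moment at which its call begins. camera_params takes no time and is no camera call.
- job_done(): hands the job in; it is judged then, once.
The state is a dict: "clock": time; "q": joint angles; "qvel": joint speeds; "joint_efforts": joint torques, N m; "ee_pos": TCP position; "ee_rot": TCP orientation; "wrist_force": force on the tool from outside, world axes, zero at the start; "ft_torque": the same for the moment, N m; "opening": opening from 0.0 (shut) to 1.0 (fully open); "finger_force": force on a finger pad.
Only numpy, scipy, OpenCV 4.12 (cv2) and the standard library are available. Lean on these libraries where they do the work, as an engineer would, in place of code of your own. Each camera call takes 0.05 s, during which the arm holds its last target. There are 200 camera calls.

TASK

The small label press stands open, its head swung out to one side. Push the head round until it sits squarely over the lower plate, then push the clamp lever on top of the column round until it rests against its stop. Only push: do not grip the lever, the arm or the handle between the fingers, and leave the loose things on the table where they are.

Things in the scene. Friction and masses are not known exactly. Their poses are not given: they have to be found in the camera images.
- press: Fixed frame of a small blue label press. Origin: at table level (z=0) under the centre of the lower plate; z up, x from the plate towards the column, roughly away from the robot. Lower plate: square, 120 x 120 mm, edges along x and y, black rubber top at height 62 mm.
- column (a point): On the axis of the upright round column, at table level, 180 mm from the press's origin along its x. Head and clamp lever both turn about this axis. Column 56 mm diameter, topped by a 72 mm dark disc at height 182 to 190 mm. The lever's stop is a steel pin, 10 mm diameter, upright on the disc's rim.
- head (a joint): Swing angle of the head about the column (rad). 0: squarely over the lower plate. Positive: swung counter-clockwise seen from above, out to the robot's right. Starts at 0.4 to 0.85; range -0.7 to 1.1, no stop or catch at 0. Friction 0.8 N m (about 5 N at the head); pushed slowly, it stays where it is left.
- head_centre (a point): Centre of the head's flat top, 135 mm above the table, 180 mm from the column's axis; x points to the column, z up. Head: dark blue block with upright sides, 120 x 120 mm in plan, from height 70 to 135 mm. A blue arm 50 mm wide, height 91 to 125 mm, joins its back to an 80 mm collar (height 80 to 135 mm) round the column.
- handle (a point): Middle of the black bar handle on the head's front, 80 mm long, level, 35 mm off the front face, 110 mm above the table; axes as head_centre's, the bar lies along y. Not to be gripped.
- lever (a joint): Clamp lever angle (rad), growing counter-clockwise seen from above. At value v it points 2.094 + v rad counter-clockwise from the press's x: near 0 to the robot's left and somewhat towards it, at 1.5 (against the stop) towards the robot. Range 0 to 1.5, starts at 0 to 0.4. Friction 0.15 N m (2 N near the end); stays where left.
- lever_hub (a point): The lever's hub on the column's axis at the bar's centre line, 205 mm above the table; x points out along the lever, z up. Level round steel bar, 12 mm diameter, from the hub (36 mm diameter, top at 219 mm) to a black ball, 28 mm diameter, centred 112 mm out. Free space under the bar outside the 72 mm disc, down to the head's top at 135 mm.
- tape: Loose roll of amber tape lying flat, 90 mm diameter, 24 mm high; origin at the centre of its underside. Leave it alone.
- spray: Loose white bottle, 52 mm diameter, 130 mm high; origin at the centre of its underside. Leave it alone.
- mug: Loose white mug, 76 mm diameter, 90 mm high, with a handle; origin at the centre of its underside. Leave it alone.
- scraper: Loose flat spatula lying on the table, its length along its own x; low. Leave it alone.

How it is judged:
On the way, in this order (a step that is already met when the one before it is completed fails the run):
1. the head stands still, squarely over the lower plate (value of joint head between -0.07 and 0.07 rad and velocity of joint head between -0.05 and 0.05 rad/s), for 0.3 s.
2. the clamp lever is against its stop (value of joint lever above 1.4 rad), for 0.2 s.
At the end, for the whole second after the job is handed in: The head is at rest within 0.07 rad (about 12 mm at its centre) of squarely over the lower plate, and the clamp lever is at rest within 0.1 rad of its stop (all of step 1 and value of joint lever above 1.4 rad and velocity of joint lever between -0.05 and 0.05 rad/s); the robot touches nothing.
It fails at once if a loose thing is pushed or lifted more than 20 mm from its place (distance of any of tape, spray, mug, scraper from where it was at the start of the episode above 0.02 m).
It fails at once if the lever is taken between the fingers (x of the grasp point in the frame of lever_hub between 0.02 and 0.135 m and y of the grasp point in the frame of lever_hub between -0.006 and 0.006 m and z of the grasp point in the frame of lever_hub between -0.015 and 0.015 m).
It fails at once if the swing arm is taken between the fingers (x of the grasp point in the frame of head_centre between 0.06 and 0.145 m and y of the grasp point in the frame of head_centre between -0.012 and 0.012 m and z of the grasp point in the frame of head_centre below -0.001 m).
It fails at once if the head's handle is taken between the fingers (x of the grasp point in the frame of head_centre between -0.101 and -0.089 m and y of the grasp point in the frame of head_centre between -0.045 and 0.045 m and z of the grasp point in the frame of head_centre between -0.04 and -0.012 m).
It also fails if it takes over 58 s, if anything falls off the work surface, if the arm or the gripper's body presses on something with over 40 N, if the wrist force passes 120 N, or if a joint passes its speed limit or range.

## Working session

There is one attempt and no reset: what is moved stays moved. The work goes in short steps, Python scripts to look and compute and a shell command to move; the robot and the scene stay as the last step left them, time stands still between calls to the robot, and variables do not carry over. Pictures are saved under pics/ and viewed, at most 10 in all, crops included, and the job is handed in when it is done.

```bash
mkdir -p pics; ls
python3 - <<'E'
from plant import manip, eyes
import cv2
for n in("scene","top"):
    im=eyes.get_image(n); cv2.imwrite(f"pics/{n}0.png",im[:,:,::-1])
    p=eyes.camera_params(n); print(n,p)
o=manip.get_obs(); print(o['clock'],o['ee_pos'],o['ee_rot'],manip.grip_point_offset)
E
```

```text
pics
scene {'camera_matrix': array([[380.41215801,   0.        , 282.63498847],
       [  0.        , 380.41215801, 201.85641409],
       [  0.        ,   0.        ,   1.        ]]), 'rvec': array([ 1.37204001,  2.06413669, -0.9580874 ]), 'tvec': array([ 0.23638568, -0.1735028 ,  1.53322725])}
top {'camera_matrix': array([[504.36542995,   0.        , 279.76953194],
       [  0.        , 504.36542995, 214.71698416],
       [  0.        ,   0.        ,   1.        ]]), 'rvec': array([ 2.19056459, -2.15887737,  0.11118086]), 'tvec': array([-0.05864157,  0.50120154,  1.27944063])}
0.1 [0.23160142 0.55296837 0.23033398] [[-9.22320794e-01  3.86424318e-01 -7.73693358e-04]
 [ 3.86425062e-01  9.22319675e-01 -1.44512051e-03]
 [ 1.55162898e-04 -1.63183920e-03 -9.99998657e-01]] -0.0187
```

View pics/scene0.png

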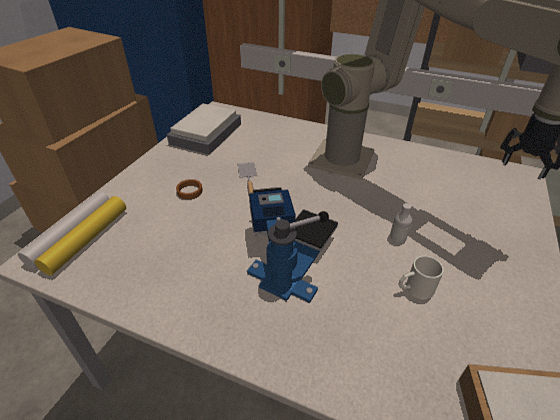

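View pics/top0.png

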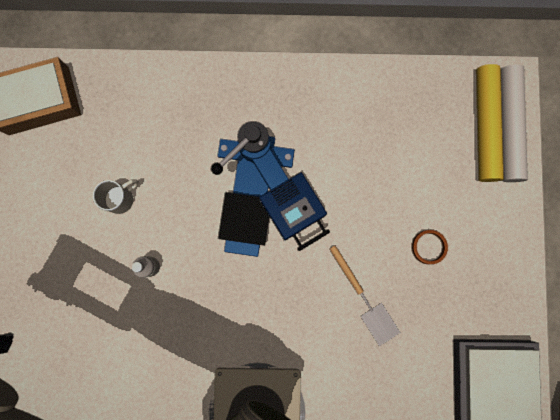

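The scene view shows the press in the middle, with the spray and mug to its right in the image and the tape to its left. In the top view the column is near (253,133), the plate (245,218), the head (295,207), the lever ball (217,169), the scraper (333,248)-(380,325), the spray (145,265), the mug (112,196) and the tape (430,247). Next I measure these.

```bash
cat > h.py <<'E'
import cv2, numpy as np
from plant import manip, eyes
def ray(n,uv,z):
    p=eyes.camera_params(n);R=cv2.Rodrigues(p['rvec'])[0];C=-R.T@p['tvec']
    d=R.T@np.linalg.inv(p['camera_matrix'])@np.array([*uv,1.]); return (C+d*(z-C[2])/d[2])[:2]
def proj(n,P):
    p=eyes.camera_params(n); return cv2.projectPoints(np.array(P,float).reshape(-1,1,3),p['rvec'],p['tvec'],p['camera_matrix'],None)[0].reshape(-1,2)
E
python3 - <<'E'
from h import *
im=cv2.imread('pics/top0.png')
c=im[100:270,180:350]; cv2.imwrite('pics/crop0.png',cv2.resize(c,None,fx=3.5,fy=3.5,interpolation=cv2.INTER_CUBIC))
for nm,uv,z in [('hub',(253,132),.219),('ball',(217,169),.205),('plate',(245,218),.062),('head',(295,205),.135),('spray',(140,265),.13),('mug',(110,196),.09),('tape',(430,247),.012),('scr',(333,248),.01),('scr2',(380,325),.0)]: print(nm,ray('top',uv,z).round(3))
E
```

```text
hub [0.668 0.012]
ball [0.585 0.092]
plate [0.489 0.036]
head [ 0.515 -0.087]
spray [0.368 0.276]
mug [0.536 0.367]
tape [ 0.425 -0.443]
scr [ 0.419 -0.191]
scr2 [ 0.222 -0.314]
```

View pics/crop0.png

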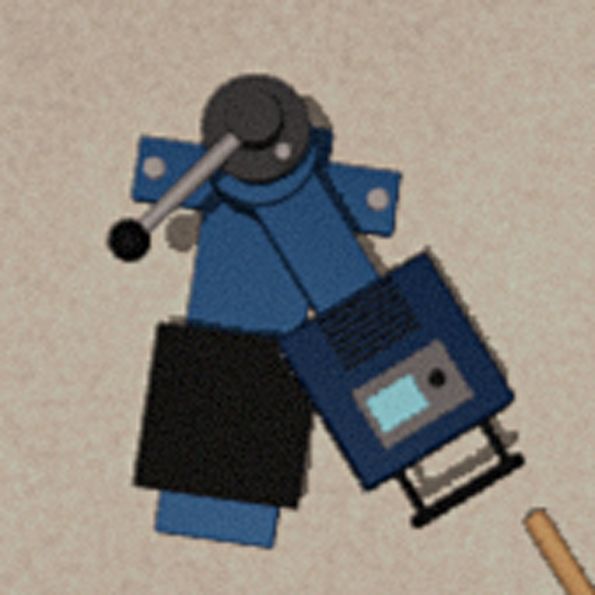

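The crop shows these positions in crop px. Plate corners: (158,322), (133,487), (298,508). Head top corners: (428,248), (513,397), (370,488), (283,350). Hub: (257,115). Ball: (128,240). The handle bar runs from (418,522) to (518,462), and the scraper grip starts at (535,512).

Run:
```python
from h import *
f=lambda u,v,z: ray('top',(180+(u+.5)/3.5-.5,100+(v+.5)/3.5-.5),z)
a,b,c=[f(*p,.062) for p in[(158,322),(133,487),(298,508)]]
pc=(a+c)/2; print('plate c',pc,np.linalg.norm(a-b),np.linalg.norm(b-c))
e1=a-b; e2=c-b; y1=np.arctan2(e1[1],e1[0]); y2=np.arctan2(e2[1],e2[0])+np.pi/2; print('yaws',y1,y2)
col=f(257,115,.219); disc=f(254,131,.19); d=col-pc; print('col',col,disc,'dist',np.linalg.norm(d),np.linalg.norm(disc-pc),'yaw',np.arctan2(d[1],d[0]))
H=[f(*p,.135) for p in[(428,248),(513,397),(370,488),(283,350)]]
hc=np.mean(H,0); print('head',hc,np.linalg.norm(hc-disc),[np.linalg.norm(H[i]-H[i-1]) for i in range(4)],H)
d2=disc-hc; print('headyaw',np.arctan2(d2[1],d2[0]),[np.arctan2(*(x[::-1])) for x in(H[0]-H[1],H[3]-H[2])])
ball=f(128,240,.205); l=ball-disc; print('ball',ball,np.linalg.norm(l),'lever ang',np.arctan2(l[1],l[0]))
print('handle',f(418,522,.11),f(518,462,.11),'scr',f(535,512,.015))
# scraper grip mean
```

```text
plate c [0.48856714 0.03668596] 0.11992904204539746 0.11865607820638992
yaws -0.12439878977260287 -0.11193858573589166
col [0.66660796 0.01187067] [0.66352731 0.01511069] dist 0.17976188379670027 0.17628543564187735 yaw -0.13848761547209051
head [ 0.51383573 -0.08300863] 0.17898315776243587 [np.float64(0.12095031465064253), np.float64(0.11689473195183604), np.float64(0.11469619614318387), np.float64(0.11043712275478035)] [array([ 0.59804919, -0.10210747]), array([ 0.49685334, -0.16062055]), array([ 0.43391509, -0.06473524]), array([ 0.52652531, -0.00457126])]
headyaw 0.580215560981335 [np.float64(0.5242479915634305), np.float64(0.5761272400961278)]
ball [0.58720731 0.09364845] 0.10951219899788293 lever ang 2.3418742828014563
handle [ 0.4122974  -0.09836999] [ 0.45449369 -0.16674727] scr [ 0.42373604 -0.18909278]
```

```bash
python3 -m creep '[[0,0,-1,0,0,0,1],[0,0,-1,0,0,0,1],[0,0,-0.5,0,0,-0.9,1],[0,0,0,0,0,-0.9,1],[0,0,0,0,0,-0.9,1],[0,0,0,0,0,-0.95,1],[0,0,0,0,0,-0.9,1],[0,0,0,0,0,0,1]]'
```

```text
clock: 0.77
ee_pos: [0.2318, 0.5532, 0.3057]
ee_rot: [[-1.0, -0.004, -0.0], [-0.004, 1.0, -0.001], [0.0, -0.001, -1.0]]
wrist_force: [-0.4, 0.9, -1.1]
opening: -0.003
finger_force: 0.0
```

```bash
for i in 1; do :; done; python3 -m creep '[[-0.46,-1,0,0,0,0,1],[-0.46,-1,0,0,0,0,1],[-0.46,-1,0,0,0,0,1],[-0.46,-1,0,0,0,0,1],[-0.46,-1,0,0,0,0,1],[-0.46,-1,0,0,0,0,1],[-0.46,-1,0,0,0,0,1],[-0.46,-1,0,0,0,0,1]]'
python3 -m creep '[[-0.46,-1,0,0,0,0,1],[-0.46,-1,0,0,0,0,1],[-0.46,-1,0,0,0,0,1],[-0.46,-1,0,0,0,0,1],[-0.46,-1,0,0,0,0,1],[-0.46,-1,0,0,0,0,1],[-0.46,-1,0,0,0,0,1],[-0.46,-1,0,0,0,0,1]]'
python3 -m creep '[[-0.46,-1,0,0,0,0,1],[-0.46,-1,0,0,0,0,1],[-0.46,-1,0,0,0,0,1],[-0.46,-1,0,0,0,0,1],[-0.46,-1,0,0,0,0,1],[-0.46,-1,0,0,0,0,1],[-0.46,-1,0,0,0,0,1],[0,0,0,0,0,0,1]]'
```

```text
clock: 1.43
ee_pos: [0.3425, 0.3119, 0.306]
ee_rot: [[-1.0, 0.002, -0.0], [0.002, 1.0, -0.0], [0.0, -0.0, -1.0]]
wrist_force: [0.9, -0.4, -0.6]
opening: -0.001
finger_force: 0.0
clock: 2.1
ee_pos: [0.453, 0.0718, 0.3062]
ee_rot: [[-1.0, 0.003, -0.0], [0.003, 1.0, 0.0], [0.0, 0.0, -1.0]]
wrist_force: [0.1, -0.3, 0.9]
opening: 0.0
finger_force: 0.0
clock: 2.77
ee_pos: [0.5502, -0.1415, 0.3046]
ee_rot: [[-1.0, 0.007, -0.002], [0.007, 1.0, -0.001], [0.002, -0.001, -1.0]]
wrist_force: [0.6, 0.1, -0.5]
opening: -0.003
finger_force: 0.0
```

```bash
python3 -m creep '[[-0.3,-1,0,0,0,0,1],[-0.2,-1,0,0,0,0,1],[0,0,1,0,0,0,1],[0,0,1,0,0,0,1],[0,0,1,0,0,0,1],[0,0,1,0,0,0,1],[0,0,1,0,0,0,1],[0,0,0,0,0,0,1]]'
python3 -m creep '[[0,0,1,0,0,0,1],[0,0,1,0,0,0,1],[0,0,0.15,0,0,0,1],[0,0,0,0,0,0,1]]'
python3 - <<'E'
from h import *
cv2.imwrite('pics/t1.png',eyes.get_image('top')[80:290,160:370,::-1].repeat(2,0).repeat(2,1))
E
```

```text
clock: 3.43
ee_pos: [0.5601, -0.1945, 0.1484]
ee_rot: [[-1.0, 0.002, -0.011], [0.002, 1.0, 0.005], [0.011, 0.005, -1.0]]
wrist_force: [-1.0, -0.8, -1.3]
opening: -0.002
finger_force: 0.0
clock: 3.77
ee_pos: [0.563, -0.1957, 0.0906]
ee_rot: [[-1.0, 0.001, -0.004], [0.001, 1.0, 0.002], [0.004, 0.002, -1.0]]
wrist_force: [0.4, 0.9, 0.4]
opening: -0.003
finger_force: 0.0
```

View pics/t1.png

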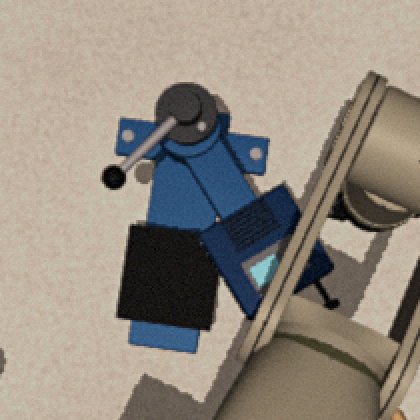

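The finger is beside the head's right face and the head has not moved. In the crop, the head's left corner is at (200,240) and the gripper is around (350,210).

```bash
python3 -m creep '[[0.14,0.35,0,0,0,0,1],[0.14,0.35,0,0,0,0,1],[0.14,0.35,0,0,0,0,1],[0.14,0.35,0,0,0,0,1],[0,0,0,0,0,0,1]]'
python3 -m creep '[[0.2,0.21,0,0,0,0,1],[0.2,0.21,0,0,0,0,1],[0.2,0.21,0,0,0,0,1],[0.2,0.21,0,0,0,0,1],[0.2,0.21,0,0,0,0,1],[0.2,0.21,0,0,0,0,1],[0.2,0.21,0,0,0,0,1],[0.2,0.21,0,0,0,0,1]]'
python3 - <<'E'
from h import *
cv2.imwrite('pics/t2.png',eyes.get_image('top')[80:290,160:370,::-1].repeat(2,0).repeat(2,1))
E
```

```text
clock: 4.23
ee_pos: [0.5477, -0.1525, 0.0932]
ee_rot: [[-1.0, -0.002, 0.002], [-0.002, 1.0, -0.0], [-0.002, -0.0, -1.0]]
wrist_force: [0.1, 0.4, 2.9]
opening: -0.001
finger_force: 0.8
clock: 4.9
ee_pos: [0.5009, -0.1039, 0.0932]
ee_rot: [[-1.0, -0.0, 0.004], [-0.0, 1.0, -0.001], [-0.004, -0.001, -1.0]]
wrist_force: [5.2, -2.4, 5.0]
opening: 0.001
finger_force: 3.0
```

View pics/t2.png

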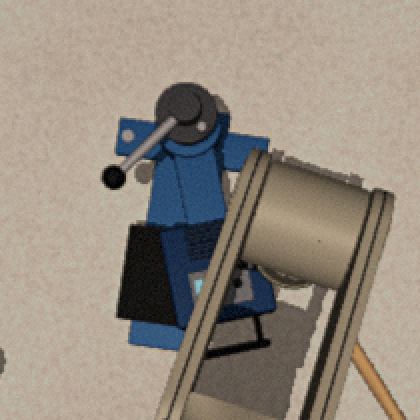

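The head has swung round part of the way. Its left top edge runs from crop (160,232) to (178,325), with the plate still showing to its left. I continue to just short of square.

```bash
python3 -m creep '[[0.13,0.23,0,0,0,0,1],[0.12,0.23,0,0,0,0,1],[0.12,0.23,0,0,0,0,1],[0.12,0.23,0,0,0,0,1],[0.11,0.23,0,0,0,0,1],[0.1,0.23,0,0,0,0,1],[0.1,0.23,0,0,0,0,1],[0.1,0.15,0,0,0,0,1]]'
python3 -m creep '[[0,0,0,0,0,0,1],[0,0,0,0,0,0,1]]'
python3 - <<'E'
from h import *
im=eyes.get_image('top')[:,:,::-1]
cv2.imwrite('pics/t3.png',cv2.resize(im[100:270,180:350],None,fx=3.5,fy=3.5,interpolation=cv2.INTER_CUBIC))
pc=np.array([.4875,.0355]);t=-.12;R=np.array([[np.cos(t),-np.sin(t)],[np.sin(t),np.cos(t)]])
for l in[(.06,.06),(-.06,.06),(-.06,-.06),(.06,-.06)]:
    w=pc+R@np.array(l); print(l,((proj('top',[*w,.135])[0]-[180,100]+.5)*3.5-.5).round(),((proj('top',[*w,.062])[0]-[180,100]+.5)*3.5-.5).round())
E
```

```text
clock: 5.62
ee_pos: [0.4737, -0.0509, 0.093]
ee_rot: [[-1.0, -0.0, 0.003], [-0.0, 1.0, -0.001], [-0.003, -0.001, -1.0]]
wrist_force: [5.1, -2.9, 5.3]
opening: -0.001
finger_force: 3.0
clock: 5.78
ee_pos: [0.4731, -0.0506, 0.0927]
ee_rot: [[-1.0, -0.001, 0.002], [-0.001, 1.0, 0.0], [-0.002, 0.0, -1.0]]
wrist_force: [0.8, 0.3, 6.0]
opening: -0.001
finger_force: 2.6
(0.06, 0.06) [147. 307.] [158. 323.]
(-0.06, 0.06) [122. 483.] [134. 488.]
(-0.06, -0.06) [299. 507.] [301. 510.]
(0.06, -0.06) [323. 331.] [324. 345.]
```

View pics/t3.png

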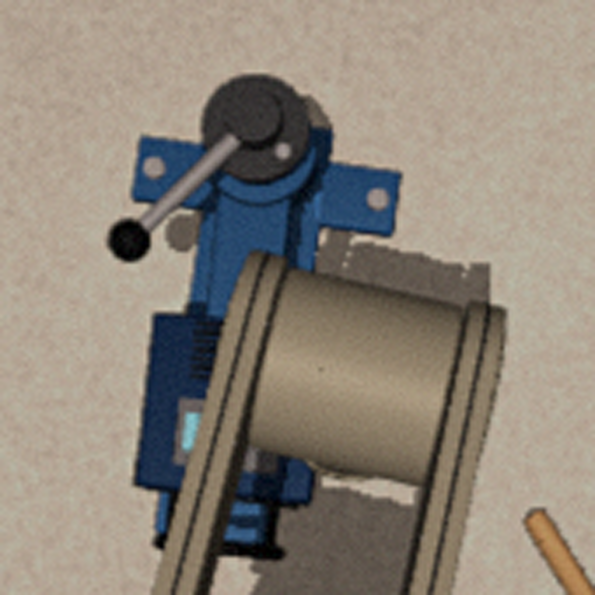

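The head's left edge is at crop (154,314)-(135,487), against (147,307)-(122,483) when square. That leaves about 7 mm (0.04 rad) to go.

```bash
python3 -m creep '[[0.02,0.07,0,0,0,0,1],[0.01,0.07,0,0,0,0,1],[0.01,0.06,0,0,0,0,1],[0,0.05,0,0,0,0,1],[0,0,0,0,0,0,1],[0,0,0,0,0,0,1]]'
python3 -m creep '[[0,-0.3,0,0,0,0,1],[0,-0.6,0,0,0,0,1],[0,-1,0,0,0,0,1],[0,0,-1,0,0,0,1],[0,0,-1,0,0,0,1],[0,0,-1,0,0,0,1],[0,0,-1,0,0,0,1],[0,0,-1,0,0,0,1]]'
python3 -m creep '[[0,-1,-1,0,0,0,1],[0,-1,-1,0,0,0,1],[0,-1,0,0,0,0,1],[0,-1,0,0,0,0,1],[0,-1,0,0,0,0,1],[0,0,0,0,0,0,1]]'
python3 - <<'E'
from h import *
im=eyes.get_image('top')[:,:,::-1]
cv2.imwrite('pics/t4.png',cv2.resize(im[100:270,180:350],None,fx=3.5,fy=3.5,interpolation=cv2.INTER_CUBIC))
E
```

```text
clock: 6.33
ee_pos: [0.4717, -0.0438, 0.0927]
ee_rot: [[-1.0, -0.0, 0.001], [-0.0, 1.0, -0.001], [-0.001, -0.001, -1.0]]
wrist_force: [0.3, -2.9, 8.2]
opening: 0.004
finger_force: 3.9
clock: 7.0
ee_pos: [0.4703, -0.1006, 0.2423]
ee_rot: [[-1.0, -0.0, -0.002], [-0.0, 1.0, 0.001], [0.002, 0.001, -1.0]]
wrist_force: [0.9, 0.7, 0.2]
opening: 0.0
finger_force: 0.0
clock: 7.5
ee_pos: [0.4701, -0.2539, 0.2995]
ee_rot: [[-1.0, 0.003, -0.002], [0.003, 1.0, -0.001], [0.002, -0.001, -1.0]]
wrist_force: [0.6, -1.0, -0.2]
opening: -0.002
finger_force: 0.0
```

View pics/t4.png

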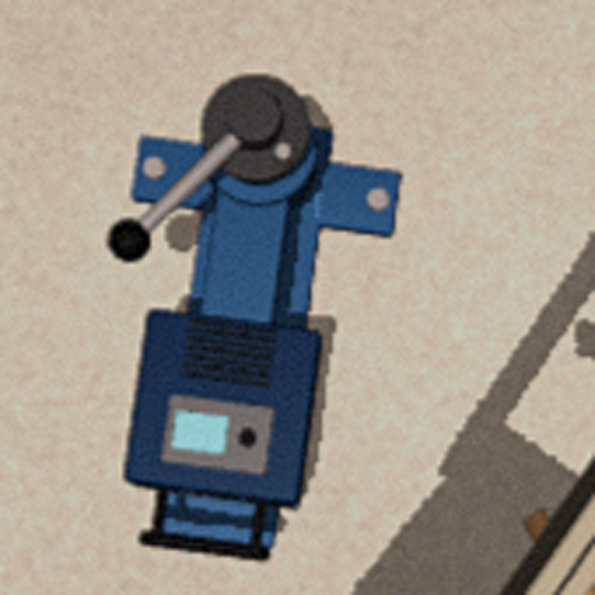

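Step 1 looks met. The head's corners (150,311), (127,483), (298,507), (322,331) match the square ones within about 4 px (roughly 2 mm). The lever is still at ball (128,240). Next I go over to the back-left side of the lever and lower the shut fingers there.

```bash
python3 -m creep '[[-0.45,0.95,0,0,0,0,1],[-0.45,0.95,0,0,0,0,1],[-0.45,0.95,0,0,0,0,1],[-0.45,0.95,0,0,0,0,1],[-0.45,0.95,0,0,0,0,1],[-0.45,0.95,0,0,0,0,1],[-0.45,0.95,0,0,0,0,1],[-0.45,0.95,0,0,0,0,1]]'
python3 -m creep '[[-0.45,0.95,0,0,0,0,1],[-0.45,0.95,0,0,0,0,1],[-0.45,0.95,0,0,0,0,1],[-0.45,0.95,0,0,0,0,1],[-0.45,0.9,0,0,0,0,1],[0,0,0,0,0,0,1],[0,0,0,0,0,0,1]]'
```

```text
clock: 8.22
ee_pos: [0.5789, -0.019, 0.3001]
ee_rot: [[-1.0, -0.001, -0.002], [-0.001, 1.0, 0.001], [0.002, 0.001, -1.0]]
wrist_force: [-0.1, -0.3, 0.3]
opening: 0.001
finger_force: 0.0
clock: 8.8
ee_pos: [0.646, 0.1219, 0.2993]
ee_rot: [[-1.0, -0.004, -0.003], [-0.004, 1.0, 0.0], [0.003, 0.0, -1.0]]
wrist_force: [-0.2, -0.3, 1.0]
opening: 0.0
finger_force: 0.0
```

```bash
python3 -m creep '[[0,0,1,0,0,0,1],[0,0,1,0,0,0,1],[0,0,1,0,0,0,1],[0,0,1,0,0,0,1],[0,0,0,0,0,0,1],[0,0,0,0,0,0,1]]'
python3 -m creep '[[0.13,-0.3,0,0,0,0,1],[0.13,-0.3,0,0,0,0,1],[0.13,-0.3,0,0,0,0,1],[0.13,-0.3,0,0,0,0,1],[0,0,0,0,0,0,1]]'
python3 -m creep '[[0.13,-0.09,0,0,0,0,1],[0.13,-0.09,0,0,0,0,1],[0.13,-0.09,0,0,0,0,1],[0.13,-0.09,0,0,0,0,1],[0.13,-0.09,0,0,0,0,1],[0.13,-0.09,0,0,0,0,1],[0,0,0,0,0,0,1]]'
python3 - <<'E'
from h import *
im=eyes.get_image('top')[:,:,::-1]
cv2.imwrite('pics/t5.png',cv2.resize(im[100:270,180:350],None,fx=3.5,fy=3.5,interpolation=cv2.INTER_CUBIC))
E
```

```text
clock: 9.3
ee_pos: [0.6446, 0.1186, 0.1788]
ee_rot: [[-1.0, 0.0, -0.005], [0.0, 1.0, -0.001], [0.005, -0.001, -1.0]]
wrist_force: [-0.1, 0.2, 1.2]
opening: 0.002
finger_force: 0.0
clock: 9.72
ee_pos: [0.6312, 0.0809, 0.1822]
ee_rot: [[-1.0, 0.002, 0.002], [0.002, 1.0, -0.001], [-0.002, -0.001, -1.0]]
wrist_force: [-0.3, -0.2, 0.0]
opening: -0.001
finger_force: 0.0
clock: 10.3
ee_pos: [0.607, 0.0668, 0.1806]
ee_rot: [[-1.0, -0.0, -0.001], [-0.0, 1.0, -0.0], [0.001, -0.0, -1.0]]
wrist_force: [0.9, 0.8, 1.4]
opening: -0.003
finger_force: 0.4
```

View pics/t5.png

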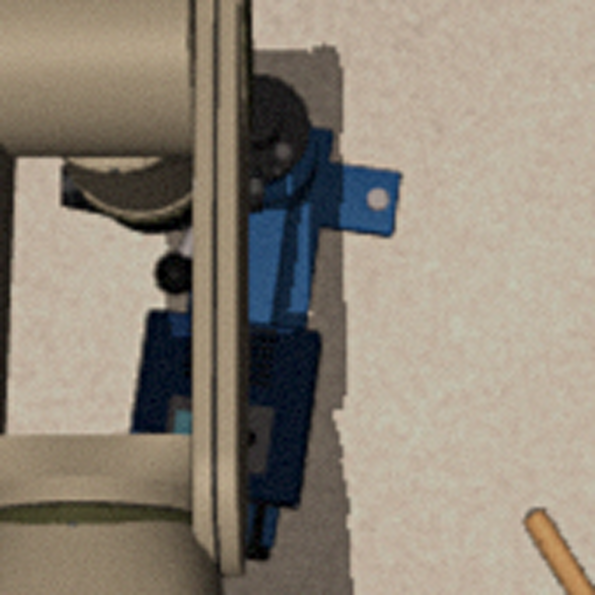

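The lever is turning: its ball moved from (128,240) to (173,272), and the head hasn't moved. I keep pushing along the arc.

```bash
python3 -m creep '[[0.09,-0.14,0,0,0,0,1],[0.09,-0.14,0,0,0,0,1],[0.09,-0.14,0,0,0,0,1],[0.09,-0.14,0,0,0,0,1],[0.09,-0.14,0,0,0,0,1],[0.09,-0.15,0,0,0,0,1],[0,0,0,0,0,0,1]]'
python3 -m creep '[[0.03,-0.14,0,0,0,0,1],[0.03,-0.14,0,0,0,0,1],[0.03,-0.14,0,0,0,0,1],[0.03,-0.14,0,0,0,0,1],[0.03,-0.14,0,0,0,0,1],[0.02,-0.14,0,0,0,0,1],[0,0,0,0,0,0,1]]'
```

```text
clock: 10.93
ee_pos: [0.5911, 0.0405, 0.1807]
ee_rot: [[-1.0, 0.001, -0.001], [0.001, 1.0, -0.0], [0.001, -0.0, -1.0]]
wrist_force: [0.1, 0.3, -0.5]
opening: -0.001
finger_force: 0.0
clock: 11.52
ee_pos: [0.5864, 0.0154, 0.1806]
ee_rot: [[-1.0, 0.0, -0.0], [0.0, 1.0, -0.0], [0.0, -0.0, -1.0]]
wrist_force: [0.3, 0.4, 0.7]
opening: 0.002
finger_force: 0.2
```

Not yet on the stop. I push on in small steps until the force rises.

```bash
python3 -m creep '[[0,-0.08,0,0,0,0,1],[0,-0.08,0,0,0,0,1],[0,-0.04,0,0,0,0,1],[0,0,0,0,0,0,1]]'
python3 - <<'E'
from h import *
im=eyes.get_image('top')[:,:,::-1]
cv2.imwrite('pics/t6.png',cv2.resize(im[100:270,180:350],None,fx=3.5,fy=3.5,interpolation=cv2.INTER_CUBIC))
c=np.array([.666,.013])
for v in(1.3,1.4,1.5):
    a=2.094-.12+v; w=c+.112*np.array([np.cos(a),np.sin(a)]); print(v,((proj('top',[*w,.205])[0]-[180,100]+.5)*3.5-.5).round())
E
```

```text
clock: 11.85
ee_pos: [0.5866, 0.0103, 0.1807]
ee_rot: [[-1.0, -0.0, -0.0], [-0.0, 1.0, 0.0], [0.0, 0.0, -1.0]]
wrist_force: [1.0, 2.3, 0.3]
opening: -0.002
finger_force: 0.9
1.3 [276. 292.]
1.4 [293. 289.]
1.5 [310. 285.]
```

View pics/t6.png

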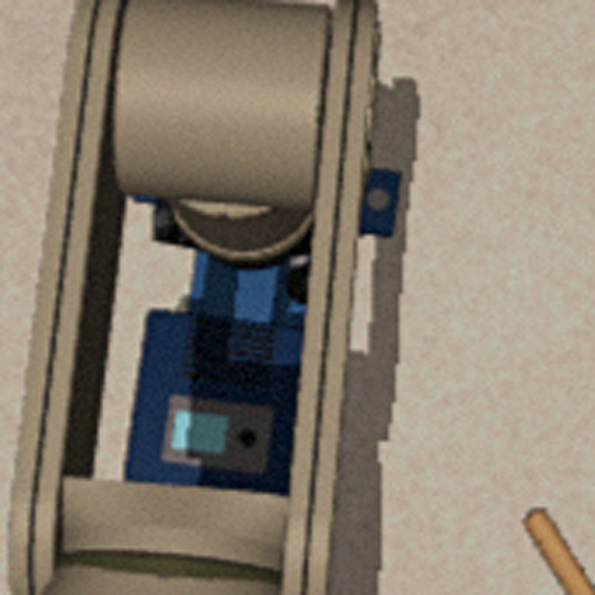

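The ball's left edge shows at about x=288, so its centre is near (308,285), which is close to the stop at (310,285). The head is unchanged. I press slightly more to confirm.

```bash
python3 -m creep '[[0,-0.06,0,0,0,0,1],[0,-0.06,0,0,0,0,1],[0,0,0,0,0,0,1],[0,0,0,0,0,0,1]]'
```

```text
clock: 12.23
ee_pos: [0.5867, 0.0095, 0.1808]
ee_rot: [[-1.0, -0.002, 0.0], [-0.002, 1.0, 0.004], [-0.0, 0.004, -1.0]]
wrist_force: [2.4, 13.4, -0.1]
opening: 0.001
finger_force: 6.1
```

The force is up to 13 N and the TCP has stopped, so the lever is on its stop. I back off, lift, move clear and check.

```bash
python3 -m creep '[[0,0.2,0,0,0,0,1],[0,0.4,0,0,0,0,1],[0,0.6,0,0,0,0,1],[0,0,-1,0,0,0,1],[0,0,-1,0,0,0,1],[0,0,-1,0,0,0,1],[0,0,-1,0,0,0,1],[0,0,-0.5,0,0,0,1]]'
python3 -m creep '[[0.2,1,0,0,0,0,1],[0.2,1,0,0,0,0,1],[0.2,1,0,0,0,0,1],[0.2,1,0,0,0,0,1],[0.2,1,0,0,0,0,1],[0.2,1,0,0,0,0,1],[0.2,1,0,0,0,0,1],[0,0,0,0,0,0,1]]'
python3 - <<'E'
from h import *
im=eyes.get_image('top')[:,:,::-1]
cv2.imwrite('pics/t7.png',cv2.resize(im[100:270,180:350],None,fx=3.5,fy=3.5,interpolation=cv2.INTER_CUBIC))
E
```

```text
clock: 12.9
ee_pos: [0.5875, 0.043, 0.3205]
ee_rot: [[-1.0, -0.0, 0.005], [-0.0, 1.0, -0.001], [-0.005, -0.001, -1.0]]
wrist_force: [0.8, 0.3, 0.7]
opening: -0.0
finger_force: 0.0
clock: 13.57
ee_pos: [0.5427, 0.2578, 0.3155]
ee_rot: [[-1.0, -0.004, -0.001], [-0.004, 1.0, 0.001], [0.001, 0.001, -1.0]]
wrist_force: [0.3, -0.3, 0.1]
opening: -0.001
finger_force: 0.0
```

View pics/t7.png

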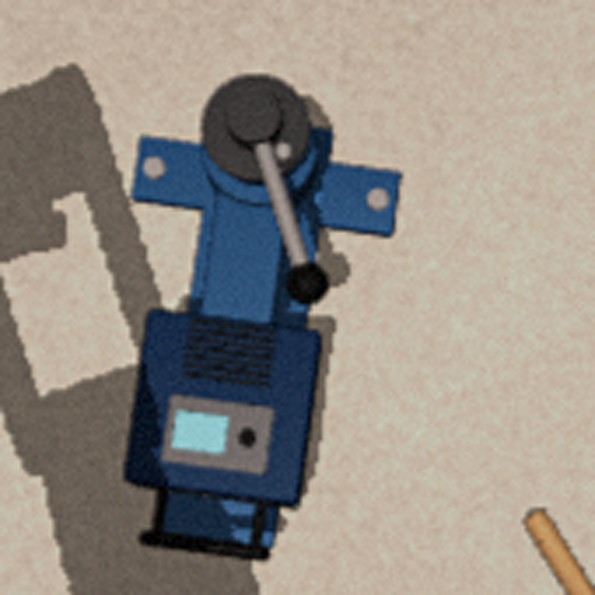

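The lever rests against the pin with its ball at (307,283), the head is square at (150,311)-(298,507), and the robot is clear.

```bash
python3 -c "from plant import job_done; print(job_done())"
```

```text
the job is handed in; nothing more can be done
None
```

I handed the job in at about 13.6 s: the final picture shows the head squarely over the plate (within about 2 mm) and the clamp lever against its stop, using pushes only, with the arm clear and no contact with the loose things; no verdict came back.

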